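# Test and release the palm stop of a lab shaker

### The arm

A 6-joint arm with a two-finger parallel gripper is mounted at the origin on the work surface. World frame = base frame: x ahead of the robot, y to its left, z up, the work surface at z = 0. Lengths are in mm, angles in rad, forces in N, time in s.
With the tool pointing down it reaches from about 350 to 875 mm from the base axis. Payload 4.2 kg.
Tool frame: the origin (TCP) lies at the very end of the fingers, on their centre line; the grasp point (between the pads) lies 19 mm behind it (arm.pinch_z is the distance from the TCP to the grasp point, in mm); x points along the fingers, y is the direction in which the jaws open and shut, and the axes are right-handed (so a half turn about x gives the same grasp; the last joint's range is limited). The gripper opens to 85 mm and grips with 20 to 120 N. Pads are 22 mm wide; open, the fingers measure 114 mm over their backs; the gripper's body (76 mm by 85 mm) begins 54 mm behind the grasp point. The pads swing forward as they close: fully open they stand 13 mm farther back than shut.
Start: joints at [-1.063, 0.385, 0.008, 0, -1.194, -0.259], TCP at [153.918, -605.73, 200.812] pointing down, gripper open.
Joint ranges: [-3.14, 3.14], [-1.21, 2.06], [-1.07, 1.41], [-3.16, 2.05], [-2.99, -0.16], [-3.1, 3.1]. Speed limits (rad/s): [2.79, 2.79, 3.14, 3.14, 3.14, 3.14].

### API

Orientations are given as a unit quaternion [x, y, z, w].
In Python, from bench import arm gives the robot as it stands.
- The arm moves only by the tool drive_tool, never from a script. Its argument "motion" is a list of rows, each a list of 4 numbers: the shift along the tool's x, y, z in mm, then the turn about the tool's x in degrees. In form: [[dx, dy, dz, spin], ...]. A call has 1 to 10 rows; each row shifts and turns the commanded pose from where the row before left it, along the tool's axes as they then stand; what a row does not reach is not made up. A row lasts 1/12 s, in which the tool goes at most 41.7 mm and 7.16 degrees, less where a joint would pass 70% of its speed; a pose out of reach is approached as far as the arm can. A call with a gripper value outside its range is refused whole. "grip" is the finger opening in mm, from 0 to 85.4, set as the call begins (left out, the last holds). The fingers move at their own pace and stop on an object; the grip force is fixed at half the most. Time passes only in rows, so rows that do not move let the fingers close. It gives the time, the measured TCP pose, the force and the opening at its end, in the units of the state.
- arm.read_state(): the state, without advancing time (a new reading comes with each control period).
- arm.get_image(name): name is "side" or "top" or "wrist"; returns the picture (400x640x3 uint8, red, green, blue); there is no depth.
- arm.calibration(name): a dict with "K" (3x3 intrinsics, pixels), "eye" and "attitude" of the camera in the world; the wrist camera has in their place "T_tool_cam" (4x4, takes a point from camera to tool coordinates, whose origin is the TCP and whose axes are the tool frame's). Camera axes: x right, y up, looking along -z (the intrinsics and any distortion apply to the point x, -y, -z); pixel columns grow to the right and rows downward; lengths in mm; the calibration is good to about 2 mm. A picture is of the moment at which its call begins: read the wrist's pose just before it. calibration takes no time and is no camera call.
- arm.job_done(): hands the job in, once; it reports no verdict.
The state is a dict: "clock": time; "joints": joint angles; "joint_vel": joint speeds; "joint_efforts": joint torques, N m; "position": TCP position; "ee_rot": TCP orientation; "contact_force": force on the tool from outside, world axes, zero at the start; "wrist_torque": the same for the moment, N m; "gripper_width": finger opening in mm.
Only numpy, scipy, OpenCV 4.12 (cv2) and the standard library are available. Lean on these libraries where they do the work, as an engineer would, in place of code of your own. Each camera call takes 0.05 s, during which the arm holds its last target. There are 200 camera calls.

### The job

Test the shaker's stop: push the big mushroom stop button in until it latches, then twist it clockwise (seen from above) by pushing sideways on its raised grip bar until it pops back out, and let it turn back. Then push the round reset key all the way in and let it come out. Do not pinch the bar, leave the square run key alone and do not disturb the glassware.

Things in the scene. Friction and masses are not known exactly. Their poses are not given: they have to be found in the camera images.
- station: Fixed white steel control box on the bench, 170 (x) x 360 (y) x 60 mm high; origin at the centre of its underside, z up, long side along y. The mushroom stop's vertical twist axis passes through this origin. A metal collar (105 mm outside diameter, 10 mm high) surrounds the stop. One key stands about 130 mm to either side of it along y (which is on which side varies).
- stop_top (a point): Point on the twist axis, on top of the stop's grip bar; moves with the head; 106 mm above the bench when out. The bar is black, 88 mm long (this point's x), 14 mm thick (y), standing 26 mm tall on the head's flat grey disc (90 mm diameter), whose upper face is thus 26 mm below this point. Untwisted, the bar lies along the station's x.
- stop_press (a joint): How far the stop head is pushed in, m: 0 = out, 0.008 = latched in; the end stop is at 0.010. It takes about 8 N to push it past half-way (3.5 mm); it then snaps in and stays at 0.008 by itself, but springs back if let go earlier. If latched, it comes out only by twisting.
- stop_twist (a joint): Clockwise twist of the stop head (from above), rad: 0 = rest, end stop 1.0. A light spring (up to 0.04 N m) turns it back. When latched, a cam (up to 0.1 N m) lifts the head from about 0.2 rad on; at 0.55 to 0.65 rad it passes half-way and pops up its full 8 mm, so a fingertip beside the bar needs over 8 mm of space above the latched disc.
- cheek_far_left: Left face of the grip bar's far half (towards the head's +x, +y), a 44 x 4 x 23 mm cheek that is part of the bar, its upper edge 3 mm below stop_top; its origin is on the twist axis 46 mm below stop_top, axes as stop_top. Only used to tell pinching.
- cheek_far_right: Right face of the grip bar's far half (towards the head's +x, -y), a 44 x 4 x 23 mm cheek that is part of the bar, its upper edge 3 mm below stop_top; its origin is on the twist axis 46 mm below stop_top, axes as stop_top. Only used to tell pinching.
- cheek_near_left: Left face of the grip bar's near half (towards the head's -x, +y), a 44 x 4 x 23 mm cheek that is part of the bar, its upper edge 3 mm below stop_top; its origin is on the twist axis 46 mm below stop_top, axes as stop_top. Only used to tell pinching.
- cheek_near_right: Right face of the grip bar's near half (towards the head's -x, -y), a 44 x 4 x 23 mm cheek that is part of the bar, its upper edge 3 mm below stop_top; its origin is on the twist axis 46 mm below stop_top, axes as stop_top. Only used to tell pinching.
- reset_key_top (a point): Centre of the top of the round reset key: a grey round cap 30 mm in diameter in a round metal base 46 mm in diameter; its top is 82 mm above the bench when out.
- reset_key (a joint): How far the reset key is pushed in, m: 0 = out, 0.006 = fully in (about 5 N); it springs back.
- run_key_top (a point): Centre of the top of the square run key: a grey cap 30 x 30 mm in a square metal base 46 mm wide; top 82 mm above the bench. Not to be pressed.
- run_key (a joint): How far the run key is pushed in, m: 0 = out, 0.006 = in.
- vial: Loose sample vial, 24 mm in diameter, 45 mm tall, standing on the station's top on its far side between stop and key; origin at the centre of its underside.
- jar: Loose jar with a white cap, 64 mm in diameter, 95 mm tall, on the bench beyond the station; origin at the centre of its underside.
- flask: Loose conical flask, 80 mm in diameter at the foot, 108 mm tall, on the bench beyond the station; origin at the centre of its underside.
Not all that is in view belongs to the job. What is shaped like the jar but purple or red is not meant.

How it is judged (in metres and radians):
On the way, in this order (a step that is already met when the one before it is completed fails the run):
1. the mushroom stop is latched in (pushed in more than 6.5 mm) (value of joint stop_press above 0.0065 m), for 0.2 s.
2. it is twisted clockwise by more than 0.45 rad and has come out past half-way (value of joint stop_twist above 0.45 rad and value of joint stop_press below 0.0035 m), for 0.04 s.
3. the stop is fully out (within 1.5 mm) and turned back (within 0.15 rad) (value of joint stop_press below 0.0015 m and value of joint stop_twist below 0.15 rad), for 0.1 s.
4. the round reset key is pushed in by more than 4.5 mm (value of joint reset_key above 0.0045 m), for 0.06 s.
At the end, for the whole second after the job is handed in: The stop has been latched, twisted out and is fully out (within 1.5 mm) and turned back (within 0.15 rad); the reset key has been pushed in after that and is out again; the run key is out; vial, jar and flask stand upright at rest within 15 mm of where they were (all of step 3 and value of joint each of reset_key, run_key below 0.0015 m and distance of each of vial, jar, flask from where it was at the start of the episode below 0.015 m and angle between each of vial, jar, flask's own z axis and vertical below 0.2 rad and linear speed of each of vial, jar, flask below 0.02 m/s); the robot touches nothing.
It fails at once if the grip bar is pinched (the fingers press on both long sides of the same half of it at once) ((contact force between the fingers and cheek_far_left above 2 N and contact force between the fingers and cheek_far_right above 2 N) or (contact force between the fingers and cheek_near_left above 2 N and contact force between the fingers and cheek_near_right above 2 N)).
It fails at once if the square run key is pressed by more than 2.5 mm (value of joint run_key above 0.0025 m).
It fails at once if the reset key is pushed while the stop is in (value of joint reset_key above 0.003 m and value of joint stop_press above 0.0035 m).
It fails at once if the vial, jar or flask is shoved, lifted or carried by more than 25 mm, or tipped (distance of any of vial, jar, flask from where it was at the start of the episode above 0.025 m or angle between any of vial, jar, flask's own z axis and vertical above 0.35 rad).
It also fails if it takes over 51 s, if anything falls off the work surface, if the arm or the gripper's body presses on something with over 40 N, if the wrist force passes 120 N, or if a joint passes its speed limit or range.

## Working session

There is one attempt and no reset: what is moved stays moved. The work goes in short steps, Python scripts to look and compute and a tool call to move; the robot and the scene stay as the last step left them, time stands still between calls to the robot, and variables do not carry over. Pictures are saved under pics/ and viewed, about 8 in all and at most 12, crops included, and the job is handed in when it is done.

Besides the shell and the picture viewer there is one more tool, called after ">>>" as name([rows], argument=value, ...), one row to a line, values as JSON. drive_tool: Moves the arm, as the interface text tells. Its arguments: {"type":"object","properties":{"motion":{"type":"array"},"grip":{"type":"number"}},"required":["motion"]}

```bash
mkdir -p pics
python3 - <<'E'
from bench import arm
import cv2,numpy as np
print(arm.read_state())
for n in ("top","side","wrist"):
    c=arm.calibration(n); print(n,{k:np.round(np.array(v,dtype=float),3).tolist() if not isinstance(v,str) else v for k,v in c.items()})
    cv2.imwrite(f"pics/{n}0.png",arm.get_image(n)[:,:,::-1])
E
```

```text
{'clock': 0.0, 'joints': array([-1.06341060e+00,  3.85524993e-01,  6.59140790e-03, -5.23028481e-04,
       -1.19398998e+00, -2.58596628e-01]), 'joint_vel': array([-0.00058671,  0.00026882, -0.00151917, -0.00189464, -0.00024717,
       -0.00045314]), 'joint_efforts': array([ 5.40593737e-04, -3.92287552e+01,  1.88405192e+01,  4.18646783e+00,
       -4.64760902e-03,  4.82206648e-07]), 'position': array([ 153.7456781 , -605.10485937,  199.72367532]), 'ee_rot': array([-0.08690397,  0.70177262,  0.08842764,  0.70152936]), 'contact_force': array([-0.78879661, -0.33399243,  0.2311073 ]), 'wrist_torque': array([ 0.01314703,  0.02980253, -0.00887465]), 'gripper_width': 85.43241749875713}
top {'K': [[371.1, 0.0, 314.627], [0.0, 371.1, 196.622], [0.0, 0.0, 1.0]], 'eye': [569.767, 57.823, 757.745], 'attitude': [0.055, -0.064, -0.695, 0.714]}
side {'K': [[416.135, 0.0, 322.345], [0.0, 416.135, 205.971], [0.0, 0.0, 1.0]], 'eye': [416.337, -490.296, 512.166], 'attitude': [0.445, -0.095, -0.193, 0.869]}
wrist {'K': [[278.561, 0.0, 315.414], [0.0, 278.561, 198.685], [0.0, 0.0, 1.0]], 'T_tool_cam': [[-0.0, 0.292, -0.957, -173.341], [1.0, -0.001, -0.001, -0.164], [-0.001, -0.957, -0.292, -74.43], [0.0, 0.0, 0.0, 1.0]]}
```

View pics/top0.png

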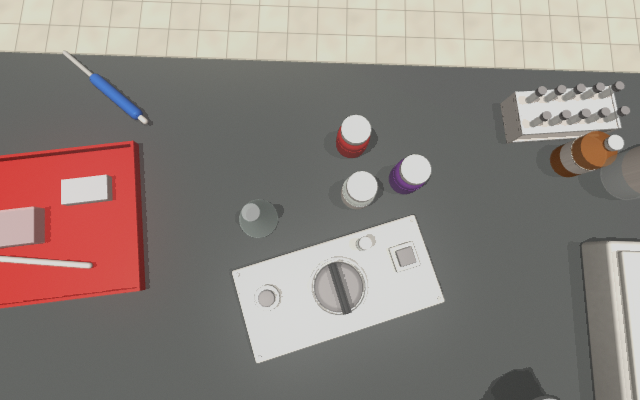

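View pics/side0.png

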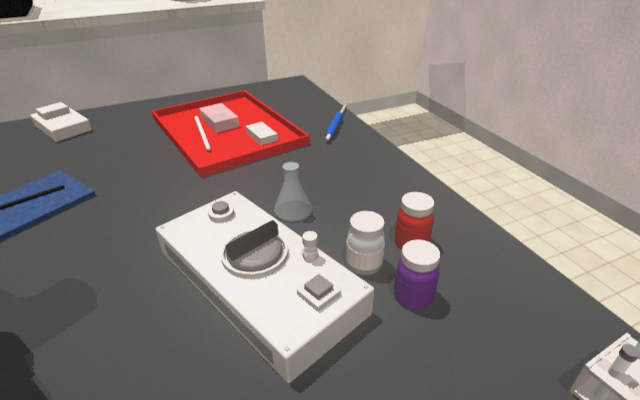

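Top view: the round reset key is at about (267,297), the stop at (339,286) with its bar, the square run key at (405,256), and the vial at (366,242). The side view agrees on all of these, with the flask and white-capped jar beyond the box.

```bash
cat > h.py <<'E'
import cv2,numpy as np
from scipy.spatial.transform import Rotation as R
from bench import arm
def ray(n,u,v):
    c=arm.calibration(n);K=np.array(c["K"]);d=np.array([(u-K[0,2])/K[0,0],-(v-K[1,2])/K[1,1],-1])
    return np.array(c["eye"]),R.from_quat(c["attitude"]).apply(d)
def plane(n,u,v,z):
    e,d=ray(n,u,v); return e+d*(z-e[2])/d[2]
def proj(n,p):
    c=arm.calibration(n);K=np.array(c["K"]);q=R.from_quat(c["attitude"]).inv().apply(np.array(p)-c["eye"])
    return K[0,2]-K[0,0]*q[0]/q[2], K[1,2]+K[1,1]*q[1]/q[2]
def blobs(n,img,roi,lo,hi,z,amin=30):
    x0,y0,x1,y1=roi;g=img[y0:y1,x0:x1].mean(2)
    m=((g>=lo)&(g<hi)).astype(np.uint8)
    k,l,s,c=cv2.connectedComponentsWithStats(m)
    out=[]
    for i in range(1,k):
        if s[i,4]<amin: continue
        cn=max(cv2.findContours((l==i).astype(np.uint8),0,1)[0],key=len).reshape(-1,2)+[x0,y0]
        P=np.array([plane(n,u,v,z)[:2] for u,v in cn],np.float32)
        r=cv2.minAreaRect(P);out.append((s[i,4],np.round(c[i]+[x0,y0],1),np.round(r[0],1),np.round(r[1],1),round(r[2],1)))
    return out
E
python3 - <<'E'
from h import *
t=cv2.imread("pics/top0.png");s=cv2.imread("pics/side0.png")
print("bar top"); [print(b) for b in blobs("top",t,(310,255,370,320),0,70,106)]
print("bar side"); [print(b) for b in blobs("side",s,(215,215,290,275),0,60,106)]
print("keys"); [print(b) for b in blobs("top",t,(252,283,282,312),0,185,82)]
[print(b) for b in blobs("top",t,(388,240,422,275),0,185,82)]
print("box"); [print(b) for b in blobs("top",t,(225,210,450,365),190,256,60,2000)]
crop=cv2.resize(t[210:370,225:450],None,fx=3.5,fy=3.5,interpolation=cv2.INTER_NEAREST); cv2.imwrite("pics/c1.png",crop)
E
```

```text
bar top
bar side
(np.int32(47), array([273.2, 228.7]), array([ 5.553e+02, -1.000e-01]), array([27.9, 10.8]), 70.3)
keys
(np.int32(63), array([276.3, 292.5]), array([511.3, 116.8]), array([43.5, 19. ]), 34.8)
(np.int32(249), array([266.5, 297.8]), array([502. , 131.3]), array([29.2, 29.9]), 2.6)
(np.int32(42), array([391.7, 258.5]), array([574.7, -90.7]), array([43.6,  6.5]), 12.1)
(np.int32(312), array([405.1, 256.1]), array([ 580.8, -114.8]), array([30.7, 32.5]), 19.4)
box
(np.int32(15061), array([334.9, 288.9]), array([523.6,   4.8]), array([167.3, 357.3]), 18.7)
```

View pics/c1.png

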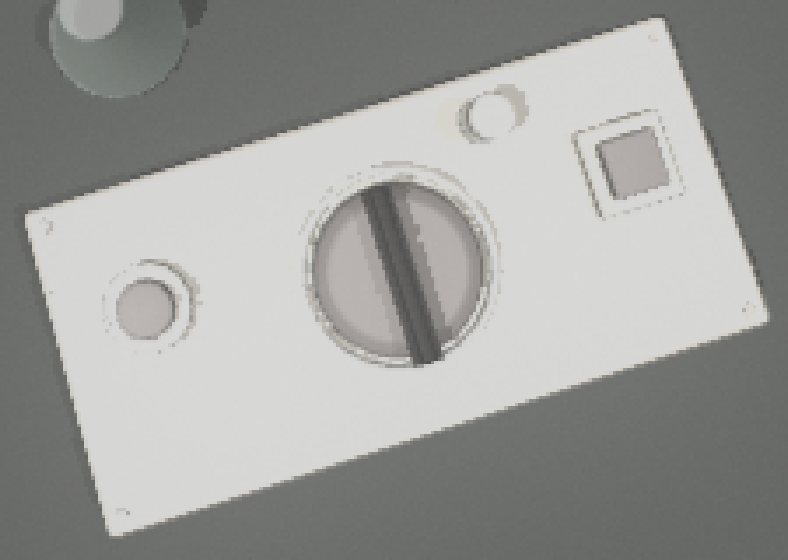

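The crop shows the bar running from about (333,263) to (347,313) in full-image pixels, parallel to the box's short edge. The reset key is left (+y) and the run key right, with the vial near the far edge between stop and run key.

Run:
```python
from h import *
t=cv2.imread("pics/top0.png");s=cv2.imread("pics/side0.png")
print(np.percentile(t[262:312,320:360].mean(2),[1,5,10,20,30,50]))
print("bar top"); [print(b) for b in blobs("top",t,(318,262,362,312),0,95,106)]
print("disc"); [print(b) for b in blobs("top",t,(305,250,375,320),0,188,80)]
print("bar side"); [print(b) for b in blobs("side",s,(215,215,290,275),0,90,106)]
for z,uv in ((106,(333.6,263.2)),(106,(346.9,312.8)),(80,(338.7,287.4)),(60,(334.9,288.9))): print(z,plane("top",*uv,z))
# side: key cap and bar end checks
for p in ((502,131.3,82),(580.8,-114.8,82),(525,5,106),(525,5,60)): print(p,np.round(proj("side",p),1),np.round(proj("top",p),1))
crop=cv2.resize(s[180:320,150:350],None,fx=4,fy=4,interpolation=cv2.INTER_NEAREST); cv2.imwrite("pics/c2.png",crop)
```

```text
[ 82.33333333  86.          91.33333333  99.86666667 136.
 161.33333333]
bar top
(np.int32(330), array([339.2, 286.6]), array([524.4,   5.5]), array([85.4, 13.5]), 18.9)
disc
(np.int32(2219), array([338.4, 287.3]), array([523.7,   4.4]), array([93.7, 94.5]), 1.6)
bar side
(np.int32(905), array([251.2, 240.3]), array([520.1, -11.2]), array([98.5, 35.6]), 18.9)
106 [564.85496644  15.62387258 106.        ]
106 [482.78593291  -8.44367531 106.        ]
80 [522.5006794    4.07086552  80.        ]
60 [518.24911896   9.40519661  60.        ]
(502, 131.3, 82) [220.5 205. ] [266.5 297.5]
(580.8, -114.8, 82) [318.2 283.4] [405.1 256.1]
(525, 5, 106) [252.7 231.9] [339.4 287. ]
(525, 5, 60) [255.7 254.2] [337.4 285.2]
```

View pics/c2.png

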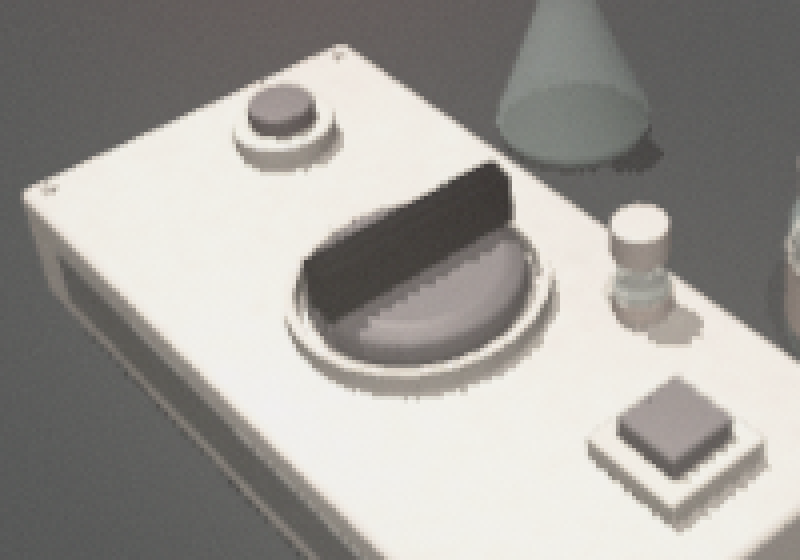

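```bash
cat >> h.py <<'E'
def delta(p,yaw=None):
    """shift in tool axes to world p, then spin (deg) so that tool z has this yaw"""
    s=arm.read_state();r=R.from_quat(s["ee_rot"]);M=r.as_matrix()
    y=np.degrees(np.arctan2(M[1,2],M[0,2]));sp=0 if yaw is None else (y-yaw+180)%360-180
    print("pos",np.round(s["position"],1),"yaw",round(y,1),"xaxis",np.round(M[:,0],3),"F",np.round(s["contact_force"],1),"grip",round(s["gripper_width"],1),"t",round(s["clock"],2),"j6",round(s["joints"][5],2))
    print("delta",np.round(r.inv().apply(np.array(p)-s["position"]),1),"spin",round(sp,1))
E
python3 - <<'E'
from h import *
for z in (0,150,300):
  print(z,[np.round(plane("top",u,v,z)[:2]) for u,v in ((583,242),(592,320),(620,400))])
delta([524,5,200],108.8)
E
```

```text
0 [array([ 621., -502.]), array([ 467., -505.]), array([ 321., -545.])]
150 [array([ 611., -391.]), array([ 487., -394.]), array([ 370., -426.])]
300 [array([ 600., -280.]), array([ 508., -282.]), array([ 419., -306.])]
pos [ 153.8 -605.3  200. ] yaw 14.3 xaxis [-0.001  0.002 -1.   ] F [ 0.5 -0.3  0.1] grip 85.2 t 0.15 j6 -0.26
delta [  0.7 500.4 509. ] spin -94.5
```

>>> drive_tool([
  [0,33.7,15.4,0],
  [0,33.7,15.4,0],
  [0,33.7,15.4,0],
  [0,33.7,15.4,0],
  [0,33.7,15.4,0],
  [0,33.7,15.4,0],
  [0,33.7,15.4,0],
  [0,20.3,30.9,0],
  [0,20.3,30.9,0],
  [0,20.3,30.9,0],
], grip=0)

```text
clock: 0.98
position: [275.4, -267.1, 201.1]
ee_rot: [-0.088, 0.701, 0.087, 0.702]
contact_force: [1.1, -1.6, -0.1]
gripper_width: 0.1
```

>>> drive_tool([
  [0,20.3,30.9,0],
  [0,20.3,30.9,0],
  [0,20.3,30.9,0],
  [0,20.3,30.9,0],
  [0,20.3,30.9,0],
  [0,20.3,30.9,0],
  [0,20.3,30.9,0],
  [0,20.3,30.9,0],
  [0,20.3,30.9,0],
  [0,20.3,30.9,0],
])

```text
clock: 1.82
position: [525.4, 5.8, 200.6]
ee_rot: [-0.088, 0.702, 0.088, 0.701]
contact_force: [0.5, -0.6, 0.4]
gripper_width: 0.2
```

>>> drive_tool([
  [0,0,0,-7],
  [0,0,0,-7],
  [0,0,0,-7],
  [0,0,0,-7],
  [0,0,0,-7],
  [0,0,0,-7],
  [0,0,0,-7],
  [0,0,0,-7],
  [0,0,0,-7],
  [0,0,0,-7],
])

```text
clock: 2.65
position: [524.4, 4.1, 200.5]
ee_rot: [-0.476, 0.523, 0.476, 0.523]
contact_force: [-0.1, -0.3, -0.1]
gripper_width: -0.1
```

>>> drive_tool([
  [0,0,0,-7],
  [0,0,0,-7],
  [0,0,0,-7],
  [0,0,0,-3.5],
  [0,0,0,0],
])

```text
clock: 3.07
position: [524.4, 4.1, 200.5]
ee_rot: [-0.575, 0.412, 0.575, 0.411]
contact_force: [0.9, 0.1, -0.5]
gripper_width: -0.2
```

Run:
```python
from h import *
delta([524,5,112],108.8)
im=arm.get_image("side");w=arm.get_image("wrist")
cv2.imwrite("pics/s3.png",np.vstack([im[80:330],w])[:,:,::-1][:600])
```

```text
pos [524.4   4.1 200.5] yaw 108.8 xaxis [-0.001 -0.    -1.   ] F [ 0.9  0.1 -0.5] grip -0.2 t 3.07 j6 0.01
delta [88.5  0.   1. ] spin 0.0
```

View pics/s3.png

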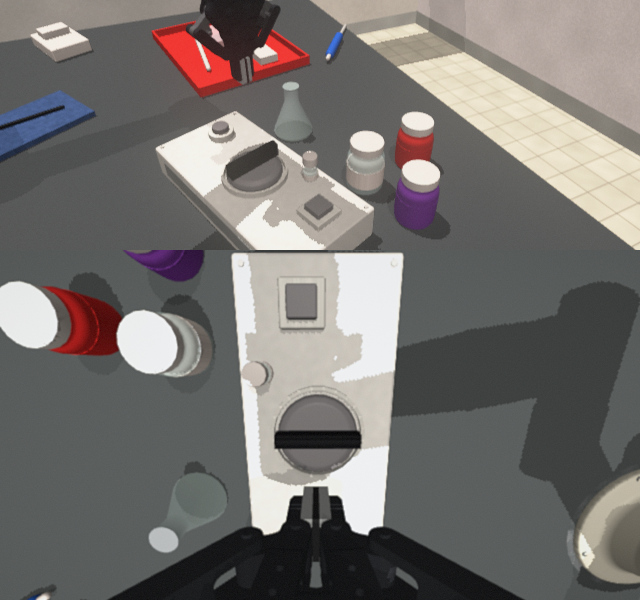

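The gripper is centred above the stop. The wrist view shows the disc at about (317,430), the shut fingertips just below it, and the run key and vial clear. Now press.

>>> drive_tool([
  [30,0,0,0],
  [30,0,1,0],
  [25,0,0,0],
  [3.5,0,0,0],
  [3,0,0,0],
  [3,0,0,0],
])

```text
clock: 3.67
position: [525.5, 5.2, 107.4]
ee_rot: [0.575, -0.411, -0.574, -0.412]
contact_force: [0.4, 0.4, 0.2]
gripper_width: -0.4
```

>>> drive_tool([
  [2,0,0,0],
  [2,0,0,0],
  [0,0,0,0],
])

```text
clock: 3.92
position: [524.8, 5.2, 103.0]
ee_rot: [0.575, -0.411, -0.574, -0.412]
contact_force: [0.1, -0.4, -0.2]
gripper_width: 0.2
```

>>> drive_tool([
  [2,0,0,0],
  [2,0,0,0],
  [1,0,0,0],
  [0,0,0,0],
  [0,0,0,0],
])

```text
clock: 4.33
position: [524.3, 5.1, 97.3]
ee_rot: [0.575, -0.412, -0.575, -0.412]
contact_force: [0.1, 0.3, 0.8]
gripper_width: -0.0
```

>>> drive_tool([
  [1,0,0,0],
  [0,0,0,0],
])

```text
clock: 4.5
position: [524.3, 5.1, 96.2]
ee_rot: [-0.575, 0.412, 0.575, 0.412]
contact_force: [-1.2, 0.0, -0.5]
gripper_width: 0.3
```

Run:
```python
from h import *
delta([524,5,112],108.8)
im=arm.get_image("side")
cv2.imwrite("pics/s4.png",cv2.resize(im[150:300,150:350],None,fx=4,fy=4)[:,:,::-1])
```

```text
pos [524.3   5.1  96.2] yaw 108.8 xaxis [-0. -0. -1.] F [-1.2  0.  -0.5] grip 0.3 t 4.5 j6 0.01
delta [-15.8   0.3   0. ] spin -0.0
```

View pics/s4.png

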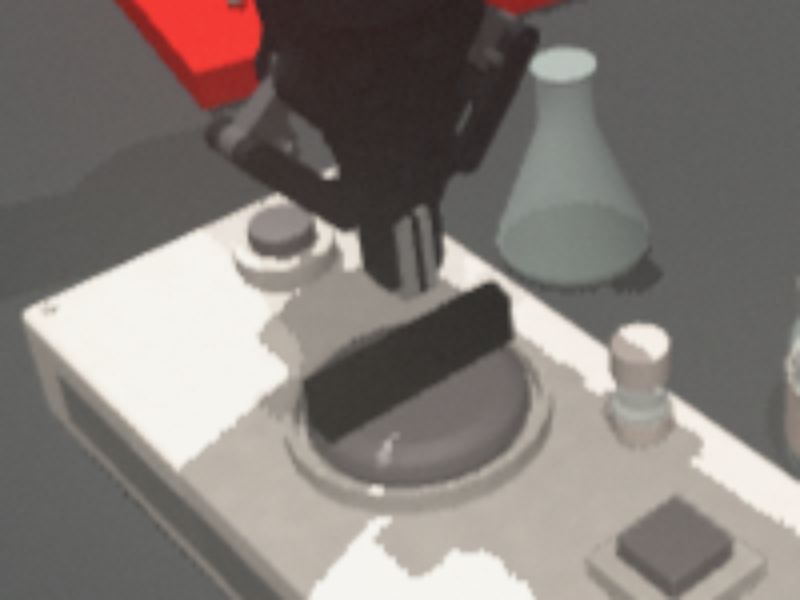

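The side view shows the shut fingertips at about pixel (251,223), still clearly above the bar top, and there is no force. The real tips therefore sit higher than the reported TCP, so I'll feel downwards until contact.

>>> drive_tool([
  [3,0,0,0],
  [3,0,0,0],
  [0,0,0,0],
])

```text
clock: 4.8
position: [523.7, 5.0, 89.5]
ee_rot: [-0.574, 0.412, 0.575, 0.412]
contact_force: [-0.4, -0.9, 0.2]
gripper_width: 0.0
```

Run:
```python
from h import *
delta([524,5,112],108.8)
im=arm.get_image("side");t=arm.get_image("top");w=arm.get_image("wrist")
print("expected tcp side/top",proj("side",arm.read_state()["position"]),proj("top",arm.read_state()["position"]))
a=[cv2.resize(x,(400,300)) for x in (im[190:265,200:300],t[240:330,280:400],w[150:270,235:395])]
a.append(cv2.resize(im[150:300,150:350],(400,300)))
cv2.imwrite("pics/s5.png",np.vstack([np.hstack(a[:2]),np.hstack(a[2:])])[:,:,::-1])
```

```text
pos [523.7   5.   89.5] yaw 108.7 xaxis [-0.002 -0.    -1.   ] F [-0.4 -0.9  0.2] grip 0.0 t 4.8 j6 0.01
delta [-22.5  -0.2  -0.1] spin -0.1
expected tcp side/top (np.float64(253.34516253969866), np.float64(239.8770600468763)) (np.float64(338.60801645386374), np.float64(286.755585493525))
```

View pics/s5.png

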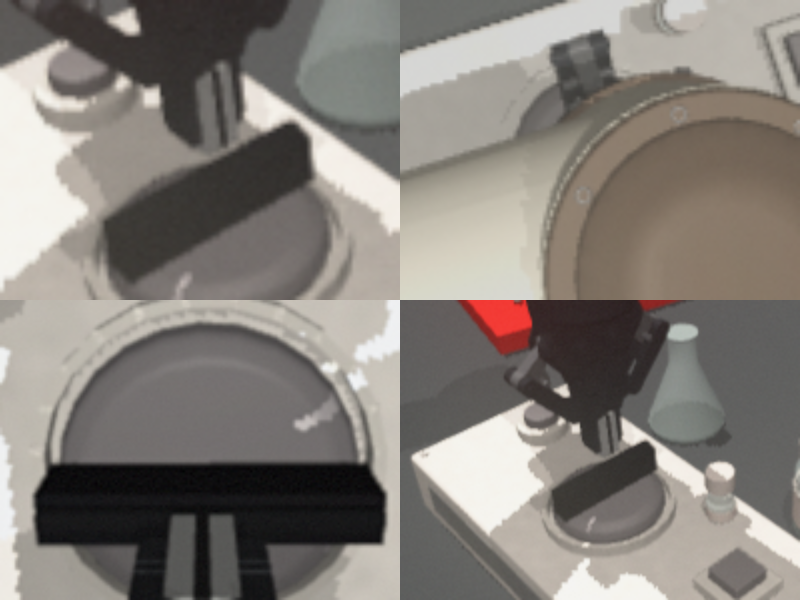

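The views roughly triangulate the tip to 30–40 mm behind the nominal TCP, in line with the bar. I'll keep feeling down in small steps and check the force after each.

>>> drive_tool([
  [2,0,0,0],
  [2,0,0,0],
  [0,0,0,0],
])

```text
clock: 5.2
position: [524.0, 5.0, 85.9]
ee_rot: [-0.575, 0.412, 0.575, 0.412]
contact_force: [-0.3, -0.1, -0.7]
gripper_width: -0.1
```

>>> drive_tool([
  [2,0,0,0],
  [2,0,0,0],
  [0,0,0,0],
])

```text
clock: 5.45
position: [524.0, 5.0, 81.8]
ee_rot: [-0.575, 0.412, 0.575, 0.412]
contact_force: [0.1, 0.2, -0.3]
gripper_width: -0.4
```

>>> drive_tool([
  [2,0,0,0],
  [1,0,0,0],
  [0,0,0,0],
])

```text
clock: 5.7
position: [524.1, 5.0, 79.0]
ee_rot: [-0.575, 0.412, 0.575, 0.412]
contact_force: [0.1, -0.1, -0.7]
gripper_width: 0.4
```

>>> drive_tool([
  [2,0,0,0],
  [1,0,0,0],
  [0,0,0,0],
])

```text
clock: 5.95
position: [524.2, 5.1, 76.0]
ee_rot: [-0.575, 0.412, 0.575, 0.412]
contact_force: [-0.7, 0.9, 1.0]
gripper_width: 0.3
```

>>> drive_tool([
  [2,0,0,0],
  [1,0,0,0],
  [0,0,0,0],
])

```text
clock: 6.2
position: [524.8, 5.1, 74.3]
ee_rot: [0.575, -0.412, -0.575, -0.412]
contact_force: [-1.9, 0.5, 7.7]
gripper_width: 0.0
```

Run:
```python
from h import *
delta([524,5,112],108.8)
im=arm.get_image("side");w=arm.get_image("wrist")
a=[cv2.resize(x,(400,400)) for x in (im[190:270,210:290],w[150:270,255:375])]
cv2.imwrite("pics/s6.png",np.hstack(a)[:,:,::-1])
```

```text
pos [524.8   5.1  74.3] yaw 108.8 xaxis [ 0.001 -0.    -1.   ] F [-1.9  0.5  7.7] grip 0.0 t 6.2 j6 0.01
delta [-37.7   0.7   0.2] spin -0.0
```

View pics/s6.png

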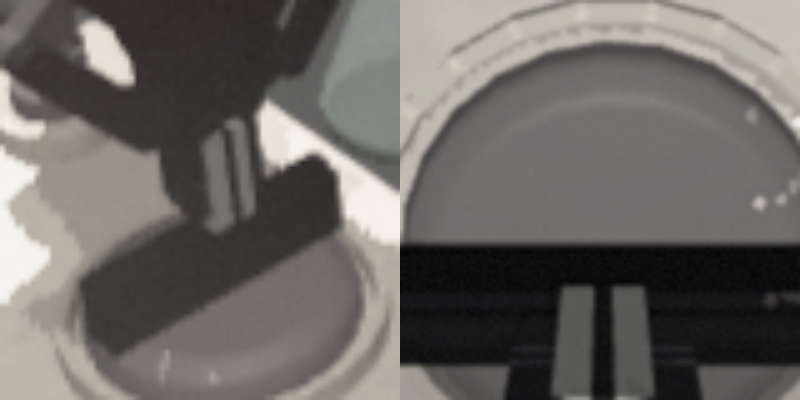

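The fingers are now on the bar top with 7.7 N. The true tip is about 30 mm behind the nominal TCP, and I'll use that from here. Press through the snap.

>>> drive_tool([
  [2,0,0,0],
  [2,0,0,0],
  [0,0,0,0],
])

```text
clock: 6.55
position: [524.1, 5.1, 69.0]
ee_rot: [-0.575, 0.412, 0.575, 0.412]
contact_force: [-0.3, 0.3, 0.4]
gripper_width: 0.0
```

>>> drive_tool([
  [1,0,0,0],
  [1,0,0,0],
  [1,0,0,0],
  [0,0,0,0],
])

```text
clock: 6.88
position: [524.8, 5.1, 66.6]
ee_rot: [0.575, -0.412, -0.575, -0.412]
contact_force: [-0.7, -0.3, 4.4]
gripper_width: -0.2
```

Latched: the force dropped at the snap, then rose again against the latched head. Now lift, go beside the near half on its −y side, and come down with the real tip at about z 86.

>>> drive_tool([
  [-20,0,0,0],
  [0,15,-16,0],
  [0,15,-16,0],
  [0,0,0,0],
  [15,0,0,0],
  [10,0,0,0],
  [0,0,0,0],
])

```text
clock: 7.47
position: [504.3, -35.0, 58.9]
ee_rot: [-0.573, 0.413, 0.576, 0.411]
contact_force: [-0.1, 0.2, 0.5]
gripper_width: 0.1
```

Run:
```python
from h import *
ex=np.array([.947,.322]);ey=np.array([-.322,.947]);p=np.array([524,5])-30*ex-30*ey
delta([*p,55.5],108.8)
im=arm.get_image("side");w=arm.get_image("wrist")
a=[cv2.resize(x,(400,400)) for x in (im[180:280,200:300],w[110:290,225:405])]
cv2.imwrite("pics/s7.png",np.hstack(a)[:,:,::-1])
```

```text
pos [504.3 -35.   58.9] yaw 108.7 xaxis [-0.005 -0.001 -1.   ] F [-0.1  0.2  0.5] grip 0.1 t 7.47 j6 0.08
delta [ 3.4 -1.5  1.5] spin -0.1
```

View pics/s7.png

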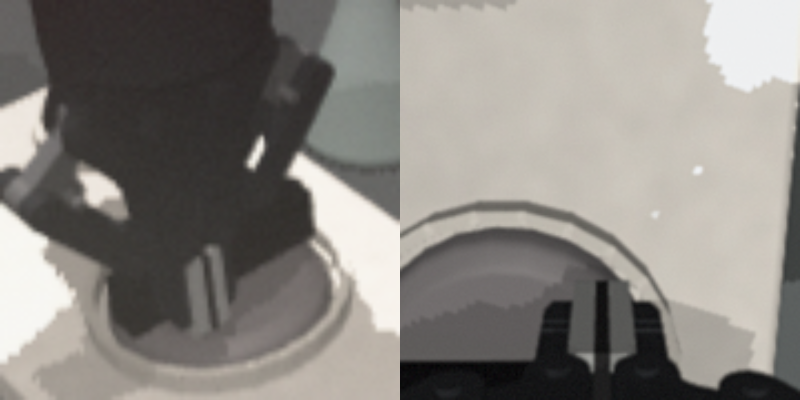

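The tips are on the −y side of the near half, clear above the disc. Lower them the last few mm and close the gap gently.

>>> drive_tool([
  [3.4,-1.5,1.5,0],
  [0,0,4,0],
  [0,0,3,0],
  [0,0,2,0],
  [0,0,0,0],
])

```text
clock: 7.98
position: [504.3, -23.9, 58.2]
ee_rot: [0.575, -0.411, -0.575, -0.412]
contact_force: [0.5, 0.0, 0.5]
gripper_width: -0.1
```

>>> drive_tool([
  [0,0,1.5,0],
  [0,0,1.5,0],
  [0,0,0,0],
])

```text
clock: 8.23
position: [503.2, -21.4, 58.0]
ee_rot: [0.575, -0.412, -0.575, -0.412]
contact_force: [-0.2, -0.1, -0.0]
gripper_width: 0.1
```

>>> drive_tool([
  [2,0,2,0],
  [0,1.2,2.2,4],
  [0,1.2,2.2,4],
  [0,1.2,2.2,4],
  [0,0,0,0],
])

```text
clock: 8.65
position: [498.2, -14.9, 56.7]
ee_rot: [0.529, -0.47, -0.528, -0.47]
contact_force: [-0.0, -4.5, 2.9]
gripper_width: -0.1
```

Run:
```python
from h import *
delta([524,5,56])
print(arm.read_state()["wrist_torque"])
```

```text
pos [498.2 -14.9  56.7] yaw 96.7 xaxis [ 0.002 -0.001 -1.   ] F [-0.  -4.5  2.9] grip -0.1 t 8.65 j6 -0.18
delta [  0.7 -27.9  16.8] spin 0
[-1.39006623 -0.38721182 -0.02979095]
```

Contact is made at 4.5 N, with the bar turned about 12°. Continue the arc.

>>> drive_tool([
  [0,1.2,2.0,4],
  [0,1.2,2.0,4],
  [0,1.2,2.0,4],
  [0,1.2,2.0,4],
  [0,1.2,2.0,4],
  [0,1.2,2.0,4],
  [0,0,0,0],
])

```text
clock: 9.23
position: [490.5, -2.3, 55.8]
ee_rot: [-0.419, 0.57, 0.419, 0.569]
contact_force: [0.5, -2.5, 1.9]
gripper_width: 0.2
```

Run:
```python
from h import *
delta([524,5,56])
```

```text
pos [490.5  -2.3  55.8] yaw 72.7 xaxis [-0.001 -0.    -1.   ] F [ 0.5 -2.5  1.9] grip 0.2 t 9.23 j6 -0.63
delta [ -0.2 -29.9  16.9] spin 0
```

>>> drive_tool([
  [0,1.2,2.0,4],
  [0,1.2,2.0,4],
  [0,0,0,0],
  [0,0,0,0],
])

```text
clock: 9.57
position: [489.8, 2.3, 55.8]
ee_rot: [-0.38, 0.597, 0.38, 0.596]
contact_force: [-0.8, -2.6, 0.2]
gripper_width: 0.1
```

Run:
```python
from h import *
delta([524,5,56])
im=arm.get_image("side");w=arm.get_image("wrist")
a=[cv2.resize(x,(400,400)) for x in (im[180:280,200:300],w[80:320,195:435])]
cv2.imwrite("pics/s8.png",np.hstack(a)[:,:,::-1])
```

```text
pos [489.8   2.3  55.8] yaw 64.9 xaxis [-0.001 -0.    -1.   ] F [-0.8 -2.6  0.2] grip 0.1 t 9.57 j6 -0.77
delta [ -0.2 -29.8  16.9] spin 0
```

View pics/s8.png

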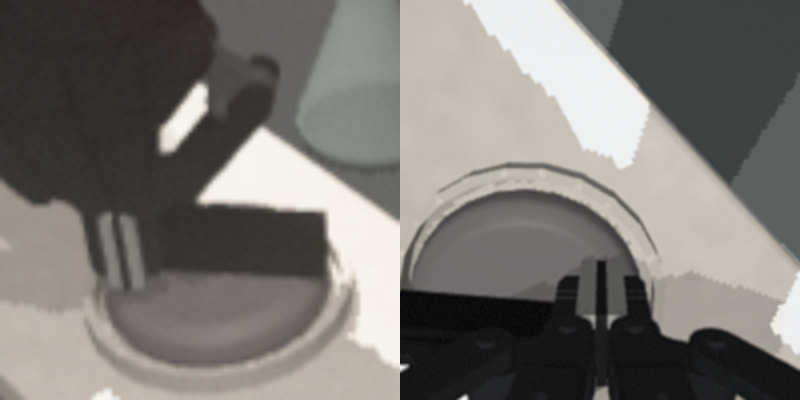

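The bar is turned about 44°, and the disc looks raised above its collar. One small step further makes sure (still under the 1.0 rad end stop), then back along the arc.

>>> drive_tool([
  [0,0.9,1.6,3],
  [0,0.6,1.1,2],
  [0,0,0,0],
  [0,0,0,0],
  [0,-1.3,-2.2,-4],
  [0,-1.3,-2.2,-4],
  [0,-1.3,-2.2,-4],
  [0,-1.3,-2.2,-4],
  [0,-1.3,-2.2,-4],
  [0,-1.3,-2.2,-4],
])

```text
clock: 10.5
position: [492.6, -9.2, 55.8]
ee_rot: [-0.473, 0.525, 0.473, 0.525]
contact_force: [0.1, -0.7, 0.1]
gripper_width: 0.1
```

>>> drive_tool([
  [0,-1.3,-2.2,-4],
  [0,-1.3,-2.2,-4],
  [0,-1.3,-2.2,-4],
  [0,-1.3,-2.2,-4],
  [0,-1.3,-2.2,-4],
  [0,-1.3,-2.2,-4],
  [0,-1.3,-2.2,-1],
  [0,0,-12,0],
  [-30,0,0,0],
  [-30,0,0,0],
])

```text
clock: 11.33
position: [505.9, -36.0, 114.9]
ee_rot: [-0.573, 0.414, 0.576, 0.411]
contact_force: [0.8, -0.7, 0.5]
gripper_width: 0.1
```

>>> drive_tool([
  [-20,0,0,0],
  [0,0,0,0],
])

```text
clock: 11.5
position: [510.7, -35.1, 140.6]
ee_rot: [0.577, -0.409, -0.572, -0.414]
contact_force: [0.3, 0.0, -0.0]
gripper_width: -0.1
```

Run:
```python
from h import *
delta([502,131.3,130],108.8)
im=arm.get_image("side");cv2.imwrite("pics/side9.png",im[:,:,::-1])
w=arm.get_image("wrist")
a=[cv2.resize(x,(400,400)) for x in (im[180:280,200:300],cv2.imread("pics/side0.png")[180:280,200:300,::-1])]
cv2.imwrite("pics/s9.png",np.hstack(a)[:,:,::-1])
```

```text
pos [510.7 -35.1 140.6] yaw 108.7 xaxis [ 0.01   0.001 -1.   ] F [ 0.3  0.  -0. ] grip -0.1 t 11.5 j6 0.08
delta [ 10.7 -45.1 160.4] spin -0.1
```

View pics/s9.png

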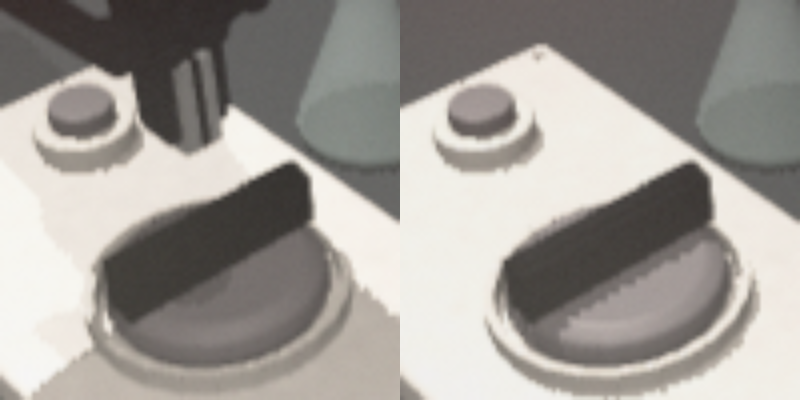

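The bar and disc now match the starting picture (right half), so the stop is fully out and turned back. Next is the reset key.

>>> drive_tool([
  [0,-9,32,0],
  [0,-9,32,0],
  [0,-9,32,0],
  [0,-9,32,0],
  [0,-9,32,0],
  [0,0,0,0],
  [0,0,0,0],
])

```text
clock: 12.18
position: [497.4, 132.1, 134.3]
ee_rot: [-0.575, 0.412, 0.576, 0.41]
contact_force: [0.2, -0.3, -0.9]
gripper_width: 0.2
```

Run:
```python
from h import *
delta([502,131.3,58],108.8)
```

```text
pos [497.4 132.1 134.3] yaw 108.9 xaxis [-0.003 -0.001 -1.   ] F [ 0.2 -0.3 -0.9] grip 0.2 t 12.18 j6 -0.24
delta [76.3 -4.4 -2.2] spin 0.1
```

>>> drive_tool([
  [30,-4.4,-2.2,0],
  [26,0,0,0],
  [20,0,0,0],
  [0,0,0,0],
  [0,0,0,0],
])

```text
clock: 12.6
position: [502.2, 128.8, 58.7]
ee_rot: [-0.574, 0.414, 0.575, 0.411]
contact_force: [-0.1, 0.7, 0.7]
gripper_width: 0.2
```

>>> drive_tool([
  [2,0,0,0],
  [2,0,0,0],
  [2,0,0,0],
  [0,0,0,0],
])

```text
clock: 12.93
position: [503.3, 130.5, 54.4]
ee_rot: [0.575, -0.412, -0.575, -0.412]
contact_force: [0.1, 0.1, 0.2]
gripper_width: -0.0
```

>>> drive_tool([
  [2,0,0,0],
  [2,0,0,0],
  [0,0,0,0],
])

```text
clock: 13.18
position: [503.5, 130.6, 50.1]
ee_rot: [0.575, -0.411, -0.575, -0.412]
contact_force: [-0.1, -0.2, 2.5]
gripper_width: -0.4
```

Contact is near z 51, as expected. Press to the bottom.

>>> drive_tool([
  [2,0,0,0],
  [2,0,0,0],
  [1,0,0,0],
  [0,0,0,0],
])

```text
clock: 13.52
position: [503.5, 130.6, 45.6]
ee_rot: [0.575, -0.411, -0.575, -0.412]
contact_force: [-0.1, -0.0, 6.3]
gripper_width: -0.2
```

>>> drive_tool([
  [1,0,0,0],
  [1,0,0,0],
  [0,0,0,0],
])

```text
clock: 13.77
position: [503.6, 130.6, 45.3]
ee_rot: [0.576, -0.411, -0.575, -0.412]
contact_force: [-5.4, -1.4, 17.4]
gripper_width: -0.2
```

The key is bottomed: position stopped changing and the force rose to 17 N. Retract.

>>> drive_tool([
  [-5,0,0,0],
  [-15,0,0,0],
  [-35,0,0,0],
  [-40,0,0,0],
  [-40,0,0,0],
  [0,0,0,0],
  [0,0,0,0],
  [0,0,0,0],
])

```text
clock: 14.43
position: [502.3, 130.2, 177.2]
ee_rot: [-0.574, 0.412, 0.575, 0.412]
contact_force: [-0.4, 0.0, -0.8]
gripper_width: -0.2
```

Run:
```python
from h import *
delta([502,131.3,180])
im=arm.get_image("side")[:,:,::-1]
cv2.imwrite("pics/s10.png",np.vstack([im[150:330,130:430],cv2.imread("pics/side0.png")[150:330,130:430]]))
```

```text
pos [502.3 130.2 177.2] yaw 108.7 xaxis [-0.001  0.    -1.   ] F [-0.4  0.  -0.8] grip -0.2 t 14.43 j6 -0.24
delta [-2.8 -0.1  1.1] spin 0
```

View pics/s10.png

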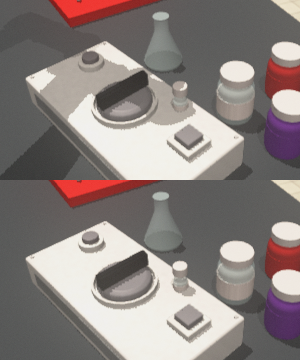

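The final side view (top) matches the start (bottom): stop out and untwisted, both keys out, and vial, jar and flask unmoved. The arm is clear.

```bash
python3 -c "
from bench import arm
print(arm.job_done())"
```

```text
the job is handed in; nothing more can be done
None
```

I latched the stop and twisted it clockwise to about 0.85 rad with the shut fingertips, pushing on one side of the near half of the bar. I let it turn back, pressed the reset key to its bottom (17 N) and backed off, then handed the job in at about 14.5 s. The hand-in gives no verdict.

- **Last checks:** the final side picture matches the starting one. The stop is out and untwisted, both keys are out, the glassware has not moved, and the arm is clear with no contact force. The "popped out" step is inferred from the drop in force, the look of the disc and the bar's height after I let go. I had no direct reading of the joints.
- **What disagreed:** the true shut fingertips sit about 30 mm behind the reported tool point, although it is described as lying at their very end. My first press stopped above the bar for that reason. I then felt down to contact, used the 30 mm offset afterwards, and the reset key's contact height agreed with it.

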